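# Bed the upturned bowls into their foam pads

## Robot

A 6-joint arm with a two-finger parallel gripper is mounted at the origin on the work surface. World frame = base frame: x ahead of the robot, y to its left, z up, the work surface at z = 0. Lengths are in mm, angles in rad, forces in N, time in s.
With the tool pointing down it reaches from about 425 to 950 mm from the base axis. Payload 3.5 kg.
Tool frame: the origin (TCP) lies where the fingers leave the gripper's body, on its centre line; the fingertips stand 73 mm ahead of it and the grasp point (between the pads) lies 54 mm ahead of it (ctrl.tcp_to_grasp is the z of the grasp point in the tool frame, in mm); z points along the fingers, y is the direction in which the jaws open and shut (so a half turn about z gives the same grasp; the last joint's range is limited). The gripper opens to 85 mm and grips with 20 to 120 N. Pads are 22 mm wide; open, the fingers measure 114 mm over their backs; the gripper's body (76 mm by 85 mm) begins 54 mm behind the grasp point. The pads swing forward as they close: fully open they stand 13 mm farther back than shut.
Start: joints at [-1.455, 0.286, 1.577, -0, 1.279, -0.15], TCP at [177.334, -651.275, 303.925] pointing down, gripper open.
Joint ranges: [-2.77, 2.77], [-0.9, 2.22], [0.21, 2.48], [-1.53, 4.67], [0.24, 2.81], [-2.84, 2.84]. Speed limits (rad/s): [2.79, 2.79, 3.14, 3.14, 3.14, 3.14].

## Interface

Orientations are given as a unit quaternion [x, y, z, w].
In Python, from rig import ctrl, read_camera, get_calibration gives the robot as it stands. The module is installed in compiled form; this text tells all that it offers.
- The arm moves only by the tool step_arm, never from a script. Its argument "steps" is a list of rows, each a list of 3 entries, a list of its own where there are three numbers: the turn, a rotation vector about the tool's x, y, z each as a share of 0.12 rad, from -1 to 1, then the shift along the tool's x, y, z each as a share of 0.04 m, from -1 to 1, then the opening, from 0 (shut) to 1 (fully open). A call has 1 to 12 rows; each row shifts and turns the commanded pose from where the row before left it, along the tool's axes as they then stand; what a row does not reach is not made up. A row lasts 1/8 s, in which the tool goes at most 62.5 mm and 10.7 degrees, less where a joint would pass 70% of its speed; a pose out of reach is approached as far as the arm can. A call with a number of a shift or a turn outside -1 to 1 is refused whole. A call with a gripper value outside its range is refused whole. The fingers move at their own pace and stop on an object; "force" is the grip in N (left out, the last holds). Time passes only in rows, so rows that do not move let the fingers close. It gives the time, the measured TCP pose, the force and the opening at its end, in the units of the state.
- ctrl.observe(): the state, without advancing time (a new reading comes with each control period).
- read_camera(name): name is "side" or "top"; returns (picture, depth): 400x640x3 uint8, blue, green, red; 400x640 float32, mm along the optical axis (not along the pixel's ray), 0 where there is no reading.
- get_calibration(name): a dict with "intrinsics" (3x3 intrinsics, pixels), "dist" ([k1, k2, p1, p2, k3] as OpenCV has them; the pictures are not rectified), "xyz" and "attitude" of the camera in the world. Camera axes: x right, y up, looking along -z (the intrinsics and any distortion apply to the point x, -y, -z); pixel columns grow to the right and rows downward; lengths in mm; the calibration is good to about 2 mm. A picture is of the moment at which its call begins. get_calibration takes no time and is no camera call.
- ctrl.close_job(): hands the job in, once; it reports no verdict.
The state is a dict: "t": time; "joints": joint angles; "qvel": joint speeds; "effort": joint torques, N m; "eef_pos": TCP position; "tcp_rot": TCP orientation; "contact_force": force on the tool from outside, world axes, zero at the start; "moment": the same for the moment, N m; "opening": opening from 0.0 (shut) to 1.0 (fully open).
Only numpy, scipy, OpenCV 4.12 (cv2) and the standard library are available. Lean on these libraries where they do the work, as an engineer would, in place of code of your own. Each camera call takes 0.05 s, during which the arm holds its last target.

## Task

Three clay bowls stand upside down on round foam pads, ready for their feet to be trimmed. With the fingertips, lightly press down on the flat foot of the widest bowl, then of the middle-sized one, then of the smallest, so that each sinks about half a centimetre into its foam (the foam stays down) without being squashed hard. Only press: do not lift, tip or push aside the bowls, and leave everything else on the table alone; finish with the hand clear.

Things in the scene. Friction and masses are not known exactly. Their poses are not given: they have to be found in the camera images.
- bowl_big_foot (a point): centre of the flat foot (now the highest face) of the widest upturned clay bowl; bowl 140 mm across its rim, 85 mm high, foot a flat disc 68 mm across, standing 8 mm proud of the bowl's rounded shoulder. z points up.
- bowl_big: the widest bowl, loose, beige clay, 0.15 to 0.45 kg, standing upside down on its foam pad; origin at the centre of its rim, where it rests on the foam, z up (the foot is 85 mm above it).
- pad_big (a joint): how far the foam pad under the widest bowl has sunk, in m: 0 at the start, 0.012 fully squashed (hard stop). It gives way under a push of about 3 to 7 N on the bowl, and stays down where it is left. Bedded means sunk 3 mm or more; 5 to 8 mm is a good amount.
- bat_big: fixed round wooden bat under that pad, origin at its centre on the table; the grey foam disc, 162 mm across, has its top 40 mm above the table at the start, and the bowl stands centred on it to within 4 mm.
- bowl_mid_foot (a point): centre of the flat foot (now the highest face) of the middle-sized upturned clay bowl; bowl 110 mm across its rim, 72 mm high, foot a flat disc 56 mm across, standing 8 mm proud of the bowl's rounded shoulder. z points up.
- bowl_mid: the middle-sized bowl, loose, beige clay, 0.15 to 0.45 kg, standing upside down on its foam pad; origin at the centre of its rim, where it rests on the foam, z up (the foot is 72 mm above it).
- pad_mid (a joint): how far the foam pad under the middle-sized bowl has sunk, in m: 0 at the start, 0.012 fully squashed (hard stop). It gives way under a push of about 3 to 7 N on the bowl, and stays down where it is left. Bedded means sunk 3 mm or more; 5 to 8 mm is a good amount.
- bat_mid: fixed round wooden bat under that pad, origin at its centre on the table; the grey foam disc, 132 mm across, has its top 40 mm above the table at the start, and the bowl stands centred on it to within 4 mm.
- bowl_small_foot (a point): centre of the flat foot (now the highest face) of the smallest upturned clay bowl; bowl 82 mm across its rim, 60 mm high, foot a flat disc 44 mm across, standing 8 mm proud of the bowl's rounded shoulder. z points up.
- bowl_small: the smallest bowl, loose, beige clay, 0.15 to 0.45 kg, standing upside down on its foam pad; origin at the centre of its rim, where it rests on the foam, z up (the foot is 60 mm above it).
- pad_small (a joint): how far the foam pad under the smallest bowl has sunk, in m: 0 at the start, 0.012 fully squashed (hard stop). It gives way under a push of about 3 to 7 N on the bowl, and stays down where it is left. Bedded means sunk 3 mm or more; 5 to 8 mm is a good amount.
- bat_small: fixed round wooden bat under that pad, origin at its centre on the table; the grey foam disc, 104 mm across, has its top 40 mm above the table at the start, and the bowl stands centred on it to within 4 mm.
- cup_a: bystander, loose: upright open clay cup, 72 mm wide, 65 mm high; origin at the middle of its underside. To be left alone.
- cup_b: bystander, loose: upright open clay cup, 68 mm wide, 60 mm high; origin at the middle of its underside. To be left alone.
- stamp: bystander, loose: small turned wooden stamp, 32 mm wide, 50 mm high; origin at the middle of its underside. To be left alone.
- rib: bystander, loose: flat dark wooden rib, 45 x 75 x 12 mm; origin at the middle of its underside. To be left alone.
- plate: bystander, loose: clay plate, 140 mm wide, 20 mm high; origin at the middle of its underside. To be left alone.
- brush: bystander, loose: brush lying on the table; origin at the middle of its underside. To be left alone.
- jar: bystander, loose: closed white jar, 70 mm wide, 110 mm high; origin at the middle of its underside. To be left alone.
- beaker: bystander, loose: white pottery beaker, 80 mm wide, 100 mm high; origin at the middle of its underside. To be left alone.
There are look-alikes about, which are no part of the job. What is shaped like the bat_small but green or pink is not meant.

How it is judged (in metres and radians):
On the way, in this order (a step that is already met when the one before it is completed fails the run):
1. the widest bowl is pressed by the fingers on its foot and its pad has sunk at least 3 mm (value of joint pad_big above 0.003 m and contact force between the fingers and bowl_big above 0.3 N and horizontal distance between the grasp point and bowl_big_foot below 0.05 m), for 0.05 s.
2. the middle-sized bowl is pressed by the fingers on its foot and its pad has sunk at least 3 mm (value of joint pad_mid above 0.003 m and contact force between the fingers and bowl_mid above 0.3 N and horizontal distance between the grasp point and bowl_mid_foot below 0.05 m), for 0.05 s.
3. the smallest bowl is pressed by the fingers on its foot and its pad has sunk at least 3 mm (value of joint pad_small above 0.003 m and contact force between the fingers and bowl_small above 0.3 N and horizontal distance between the grasp point and bowl_small_foot below 0.05 m), for 0.05 s.
At the end, for the whole second after the job is handed in: All three pads have sunk at least 3 mm, and each bowl is at rest, upright (within 0.1 rad) and within 15 mm of its pad's centre (value of joint each of pad_big, pad_mid, pad_small above 0.003 m and angle between each of bowl_big, bowl_mid, bowl_small's own z axis and vertical below 0.1 rad and horizontal distance between bowl_big and bat_big below 0.015 m and linear speed of each of bowl_big, bowl_mid, bowl_small below 0.02 m/s and horizontal distance between bowl_mid and bat_mid below 0.015 m and horizontal distance between bowl_small and bat_small below 0.015 m); the robot touches nothing.
It fails at once if a bowl is pressed down 2 mm or more before every wider one has been bedded (3 mm) ((value of joint pad_mid above 0.002 m and value of joint pad_big below 0.003 m) or (value of joint pad_small above 0.002 m and value of joint pad_big below 0.003 m) or (value of joint pad_small above 0.002 m and value of joint pad_mid below 0.003 m)).
It fails at once if a bowl is pressed hard (over 20 N) (contact force between any of the fingers, the arm and bowl_big above 20 N or contact force between any of the fingers, the arm and bowl_mid above 20 N or contact force between any of the fingers, the arm and bowl_small above 20 N).
It fails at once if a bowl is lifted (rim more than 8 mm above the pad's starting height) (z of bowl_big in the frame of bat_big above 0.048 m or z of bowl_mid in the frame of bat_mid above 0.048 m or z of bowl_small in the frame of bat_small above 0.048 m).
It fails at once if a bowl is pushed more than 15 mm off its pad's centre or tipped more than 0.2 rad (horizontal distance between bowl_big and bat_big above 0.015 m or angle between any of bowl_big, bowl_mid, bowl_small's own z axis and vertical above 0.2 rad or horizontal distance between bowl_mid and bat_mid above 0.015 m or horizontal distance between bowl_small and bat_small above 0.015 m).
It fails at once if a bystander is moved more than 15 mm (distance of any of cup_a, cup_b, stamp, rib, plate, brush, jar, beaker from where it was at the start of the episode above 0.015 m).
It also fails if it takes over 45 s, if anything falls off the work surface, if the arm or the gripper's body presses on something with over 40 N, if the wrist force passes 120 N, or if a joint passes its speed limit or range.

## Working session

There is one attempt and no reset: what is moved stays moved. The work goes in short steps, Python scripts to look and compute and a tool call to move; the robot and the scene stay as the last step left them, time stands still between calls to the robot, and variables do not carry over. Pictures are saved under pics/ and viewed, and the job is handed in when it is done.

Besides the shell and the picture viewer there is one more tool, called after ">>>" by a JSON object that holds its "api" and its "payload", one argument or row to a line. step_arm: Moves the arm, as the interface text tells. Shift numbers are shares of 0.04 m and turn numbers shares of 0.12 rad, none past 1 either way. Its arguments: {"type":"object","properties":{"steps":{"type":"array","items":{"type":"array"}},"force":{"type":"number"}},"required":["steps"]}

```bash
mkdir -p pics
python3 - <<'E'
from rig import ctrl, read_camera, get_calibration
import cv2, numpy as np
for n in ("side","top"):
    p,d=read_camera(n); cv2.imwrite(f"pics/{n}0.png",p); np.savez(f"{n}0.npz",p=p,d=d)
    c=get_calibration(n); print(n,{k:np.round(v,4).tolist() for k,v in c.items()})
print(ctrl.observe(), ctrl.tcp_to_grasp)
E
```

```text
side {'intrinsics': [[416.2245, 0.0, 317.7343], [0.0, 416.2245, 194.4503], [0.0, 0.0, 1.0]], 'dist': [-0.094, 0.0, 0.0, 0.0, 0.0], 'xyz': [169.1553, 704.9762, 889.8286], 'attitude': [-0.1074, 0.3753, 0.8871, -0.2464]}
top {'intrinsics': [[488.5502, 0.0, 316.0513], [0.0, 488.5502, 197.5146], [0.0, 0.0, 1.0]], 'dist': [0.025, 0.0, 0.0, 0.0, 0.0], 'xyz': [463.2277, -8.6989, 1771.6326], 'attitude': [-0.0237, 0.0218, 0.714, -0.6994]}
{'t': 0.1, 'joints': array([-1.45501256e+00,  2.87122429e-01,  1.57803636e+00, -9.71994076e-06,
        1.27857584e+00, -1.49989487e-01]), 'qvel': array([ 0.00138204, -0.00246836, -0.00611667, -0.00083362, -0.00202575,
       -0.00084169]), 'effort': array([ 1.93704756e-03, -4.07295835e+01, -2.93699956e+01, -1.45416252e-04,
        3.44378350e-03, -1.14290162e-05]), 'eef_pos': array([ 177.27522691, -650.85284272,  302.65196031]), 'tcp_rot': array([ 9.91182803e-01,  1.32497185e-01,  1.36642789e-05, -1.07090925e-03]), 'contact_force': array([-0.08152842,  0.47720645,  0.68110143]), 'moment': array([ 0.04516568, -0.02037416, -0.02885483]), 'opening': 1.0000360219766624} 53.900000000000006
```

View pics/top0.png

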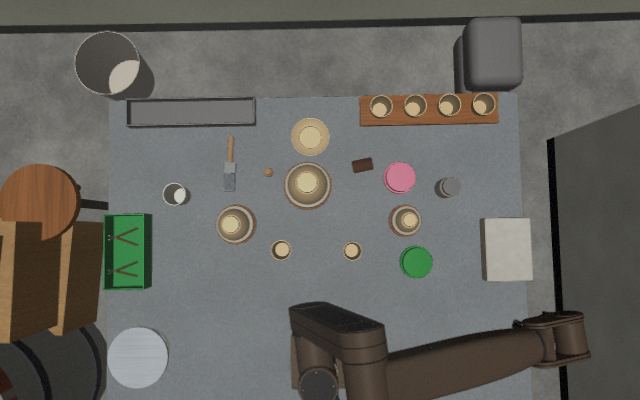

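View pics/side0.png

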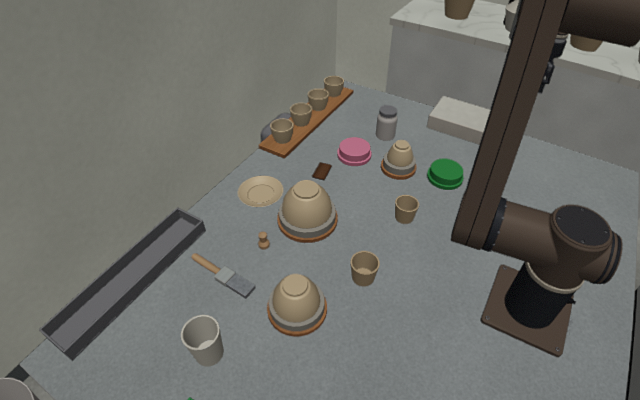

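The top view shows the upturned bowls on grey foam: big at about (308,185), mid at (236,224) and small at (406,220). The pink disc at (400,178) and the green one at (416,262) are decoys with no bowls on them. The two small beige cups at (282,249) and (352,250) are open and upright. I'll measure the feet in both views.

```bash
cat > h.py <<'E'
import numpy as np, cv2
from scipy.spatial.transform import Rotation as R
from rig import get_calibration
def rays(n,uv):
    c=get_calibration(n);K=np.array(c["intrinsics"]);D=np.array(c["dist"])
    q=cv2.undistortPoints(np.array(uv,float).reshape(-1,1,2),K,D).reshape(-1,2)
    d=np.c_[q[:,0],-q[:,1],-np.ones(len(q))]
    return np.array(c["xyz"]),R.from_quat(c["attitude"]).apply(d)
def cloud(n,d):
    v,u=np.mgrid[:400,:640]
    o,r=rays(n,np.c_[u.ravel(),v.ravel()])
    P=o+r*d.reshape(-1,1); P[d.ravel()<=0]=np.nan
    return P.reshape(400,640,3)
def plane(n,uv,z):
    o,r=rays(n,uv); return o+r*((z-o[2])/r[:,2])[:,None]
E
python3 - <<'E'
from h import *
S={}
for n,cs in (("top",dict(big=(308,183,30),mid=(234,224,24),small=(407,219,19))),("side",dict(big=(307,205,35),mid=(297,298,34),small=(400,155,22)))):
    f=np.load(n+"0.npz");d=f["d"];P=cloud(n,d)
    print(n,"table z",np.nanmedian(P[280:300,200:260,2]) if n=="top" else np.nanmedian(P[330:350,250:300,2]))
    for k,(u,v,r) in cs.items():
        h=dict(big=125,mid=112,small=100)[k]
        Q=P[v-r:v+r,u-r:u+r].reshape(-1,3);Q=Q[np.isfinite(Q[:,0])]
        T=Q[abs(Q[:,2]-h)<6]; 
        B=(T.min(0)+T.max(0))/2
        print(n,k,"zmax",np.percentile(Q[:,2],98).round(1),"N",len(T),"med",np.median(T,0).round(1),"mid",B.round(1),"ext",np.ptp(T,axis=0).round(1))
    # all objects map
t=np.load("top0.npz")["p"]
a=cv2.resize(t[140:270,200:440],None,fx=3.3,fy=3.3,interpolation=cv2.INTER_CUBIC);cv2.imwrite("pics/crop.png",a)
P=cloud("top",np.load("top0.npz")["d"])
for nm,(u,v) in dict(cupa=(282,249),cupb=(352,250),stamp=(268,172),rib=(362,165),plate=(310,137),brush=(230,165),beaker=(175,195),jar=(450,187)).items():
    print(nm,np.nanmedian(P[v-2:v+3,u-2:u+3].reshape(-1,3),0).round())
E
```

```text
top table z -0.07490157593770164
top big zmax 128.2 N 298 med [622.6  24.3 124.7] mid [622.9  24.3 125. ] ext [82.3 81.5 12. ]
top mid zmax 115.1 N 215 med [486.9 288.5 111.8] mid [488.2 284.2 112. ] ext [64.5 71.4 11.9]
top small zmax 103.5 N 134 med [ 489.2 -321.6   99.7] mid [ 489.5 -321.8  100. ] ext [51.4 47.2 11.9]
side table z 2.091689684238304
side big zmax 127.3 N 398 med [619.8  31.1 126.1] mid [622.2  29.1 124.7] ext [76.1 70.1 11.3]
side mid zmax 114.7 N 479 med [484.2 292.1 113.2] mid [482.8 291.7 111.5] ext [60.7 59.3 11. ]
side small zmax 102.2 N 125 med [ 486.  -317.6  101.2] mid [ 486.7 -322.9   99.7] ext [51.2 50.2 11.2]
cupa [394. 121.   7.]
cupb [ 386. -130.    6.]
stamp [669. 164.  45.]
rib [ 691. -174.   12.]
plate [799.  12.   7.]
brush [700. 303.  19.]
beaker [597. 505.   7.]
jar [ 597. -462.  109.]
```

View pics/crop.png

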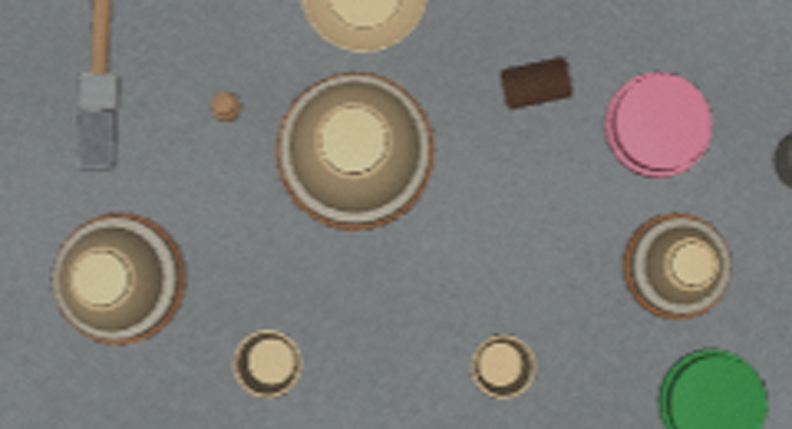

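Both views agree: big foot ≈ (622,26,125), mid ≈ (486,289,112), small ≈ (488,−321,100). The heights match the sizes given and all three are within reach. The crop confirms three beige bowls on grey foam. With the fingers shut I'll travel at TCP z≈303, which puts the tips at about 230 and clears everything.

>>> {"api": "step_arm", "payload": {
  "steps": [
    [[0,0,0],[0.3,-0.25,0],0],
    [[0,0,0],[0.63,-0.56,0],0],
    [[0,0,0],[0.63,-0.56,0],0],
    [[0,0,0],[0.63,-0.56,0],0],
    [[0,0,0],[0.63,-0.56,0],0],
    [[0,0,0],[0.63,-0.56,0],0],
    [[0,0,0],[0.63,-0.56,0],0],
    [[0,0,0],[0.63,-0.56,0],0],
    [[0,0,0],[0.63,-0.56,0],0],
    [[0,0,0],[0.63,-0.56,0],0],
    [[0,0,0],[0.63,-0.56,0],0],
    [[0,0,0],[0.63,-0.56,0],0]
  ],
  "force": 20
}}

```text
t: 1.6
eef_pos: [389.5, -325.9, 303.7]
tcp_rot: [0.991, 0.133, 0.0, -0.0]
contact_force: [0.2, 0.4, 0.1]
opening: -0.002
```

>>> {"api": "step_arm", "payload": {
  "steps": [
    [[0,0,0],[0.63,-0.56,0],0],
    [[0,0,0],[0.63,-0.56,0],0],
    [[0,0,0],[0.63,-0.56,0],0],
    [[0,0,0],[0.63,-0.56,0],0],
    [[0,0,0],[0.63,-0.56,0],0],
    [[0,0,0],[0.63,-0.56,0],0],
    [[0,0,0],[0.63,-0.56,0],0],
    [[0,0,0],[0.63,-0.56,0],0],
    [[0,0,0],[0.63,-0.56,0],0],
    [[0,0,0],[0.63,-0.56,0],0],
    [[0,0,0],[0.6,-0.5,0],0],
    [[0,0,0],[0,0,0],0]
  ]
}}

```text
t: 3.1
eef_pos: [591.2, -17.8, 303.6]
tcp_rot: [0.991, 0.134, -0.0, -0.0]
contact_force: [-0.8, 0.4, 0.3]
opening: -0.004
```

>>> {"api": "step_arm", "payload": {
  "steps": [
    [[0,0,0],[0.52,-0.43,0],0],
    [[0,0,0],[0.52,-0.43,0],0],
    [[0,0,0],[0,0,0.6],0],
    [[0,0,0],[0,0,0.6],0],
    [[0,0,0],[0,0,0.6],0],
    [[0,0,0],[0,0,0.45],0],
    [[0,0,0],[0,0,0.1],0],
    [[0,0,0],[0,0,0],0],
    [[0,0,0],[0,0,0],0]
  ]
}}

```text
t: 4.22
eef_pos: [623.0, 24.0, 211.3]
tcp_rot: [0.991, 0.132, 0.001, 0.0]
contact_force: [0.1, -0.2, -0.0]
opening: 0.001
```

Run:
```python
from h import *
from rig import read_camera,ctrl
for n,(u,v) in dict(side=(307,190),top=(308,183)).items():
    p,d=read_camera(n); cv2.imwrite(f"pics/{n}1.png",cv2.resize(p[max(0,v-75):v+75,u-80:u+80],None,fx=4,fy=4) )
print(ctrl.observe()["eef_pos"],ctrl.observe()["contact_force"])
```

```text
[622.88759991  24.07740658 211.13896315] [-0.17713859  0.44386798 -0.68901784]
```

View pics/side1.png

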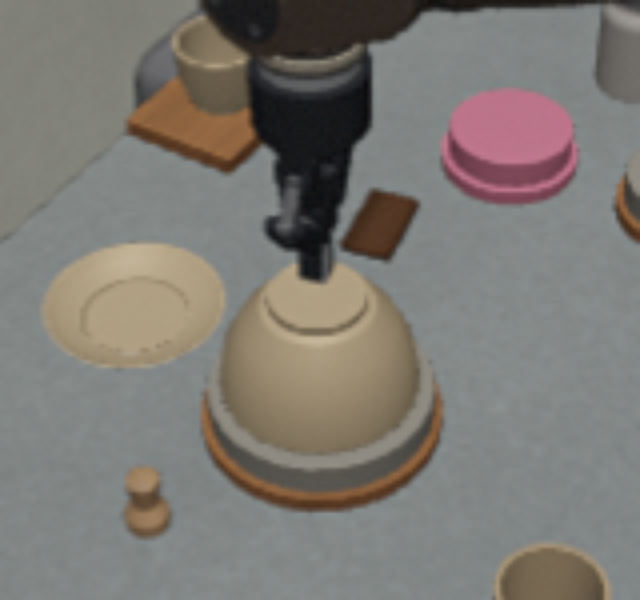

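The fingertips, at about (315,278) in the side crop, hang over the big foot, whose centre is near (318,297). The foot ellipse in view agrees with a gap of around 13 mm. I'll descend gently and watch the force.

>>> {"api": "step_arm", "payload": {
  "steps": [
    [[0,0,0],[0,0,0.1],0],
    [[0,0,0],[0,0,0.1],0],
    [[0,0,0],[0,0,0.08],0],
    [[0,0,0],[0,0,0],0]
  ]
}}

```text
t: 4.82
eef_pos: [622.1, 24.2, 198.2]
tcp_rot: [0.991, 0.133, -0.0, -0.0]
contact_force: [-0.0, -0.0, -0.3]
opening: 0.004
```

>>> {"api": "step_arm", "payload": {
  "steps": [
    [[0,0,0],[0,0,0.05],0],
    [[0,0,0],[0,0,0],0]
  ]
}}

```text
t: 5.08
eef_pos: [622.5, 24.1, 197.1]
tcp_rot: [0.991, 0.133, 0.0, 0.0]
contact_force: [-0.8, 0.8, 0.9]
opening: 0.001
```

>>> {"api": "step_arm", "payload": {
  "steps": [
    [[0,0,0],[0,0,0.05],0],
    [[0,0,0],[0,0,0],0]
  ]
}}

```text
t: 5.32
eef_pos: [622.5, 24.1, 195.0]
tcp_rot: [0.991, 0.133, 0.0, 0.0]
contact_force: [-0.8, 0.2, 3.1]
opening: -0.003
```

>>> {"api": "step_arm", "payload": {
  "steps": [
    [[0,0,0],[0,0,0.04],0],
    [[0,0,0],[0,0,0],0]
  ]
}}

```text
t: 5.58
eef_pos: [622.5, 24.1, 193.1]
tcp_rot: [0.991, 0.132, 0.0, 0.0]
contact_force: [-0.1, -0.5, 3.1]
opening: 0.004
```

>>> {"api": "step_arm", "payload": {
  "steps": [
    [[0,0,0],[0,0,0.04],0],
    [[0,0,0],[0,0,0],0]
  ]
}}

```text
t: 5.82
eef_pos: [622.4, 24.1, 191.4]
tcp_rot: [0.991, 0.132, 0.0, 0.0]
contact_force: [0.2, 0.7, 1.7]
opening: -0.002
```

>>> {"api": "step_arm", "payload": {
  "steps": [
    [[0,0,0],[0,0,0.03],0],
    [[0,0,0],[0,0,0],0],
    [[0,0,0],[0,0,0],0]
  ]
}}

```text
t: 6.2
eef_pos: [622.4, 24.1, 190.2]
tcp_rot: [0.991, 0.132, 0.0, 0.0]
contact_force: [0.2, -0.3, 2.3]
opening: -0.003
```

Run:
```python
from h import *
from rig import read_camera,ctrl
o=ctrl.observe();print(o["eef_pos"],o["contact_force"],o["moment"])
P0=cloud("side",np.load("side0.npz")["d"])
Z=[]
for i in range(3):
    p,d=read_camera("side");P=cloud("side",d)
    Z.append((P-P0)[...,2])
Z=np.nanmedian(Z,0)
# bowl surface region facing camera
print("dz bowl", np.nanmedian(Z[205:222,292:322]), "ref table",np.nanmedian(Z[330:350,230:260]), "midbowl",np.nanmedian(Z[285:315,285:312]))
print(ctrl.observe()["contact_force"])
```

```text
[622.43604427  24.13049943 190.22363266] [ 0.19871966 -0.34777317  2.25545145] [ 0.00142155 -0.10779116  0.00244505]
dz bowl -2.845572114287279 ref table 0.08243589949830721 midbowl -0.020170211828883566
[0.67530051 0.10736172 2.60499673]<stdin>:9: RuntimeWarning: All-NaN slice encountered
```

The fixed-pixel depth change understates the sinking on the sloped sides. I'll project it on the surface normals and also check the visible flat foot.

```bash
cat >> h.py <<'E'
def sink(n,P0,P,u0,u1,v0,v1,w=3):
    s=[]
    for v in range(v0,v1):
        for u in range(u0,u1):
            Q=P0[v-w:v+w+1,u-w:u+w+1].reshape(-1,3)
            if not np.isfinite(Q).all() or not np.isfinite(P[v,u]).all(): continue
            c=Q.mean(0); nn=np.linalg.svd(Q-c)[2][2]
            if abs(nn[2])<.2: continue
            s.append(-nn@(P[v,u]-P0[v,u])/nn[2])
    return np.median(s),len(s)
E
python3 - <<'E'
from h import *
from rig import read_camera
P0=cloud("side",np.load("side0.npz")["d"])
D=np.median([read_camera("side")[1] for i in range(3)],0);P=cloud("side",D)
for b in ((292,322,200,206),(292,322,206,212),(292,322,212,218),(298,314,190,194)): print(b,sink("side",P0,P,*b))
E
```

```text
(292, 322, 200, 206) (np.float64(7.902398382318328), 180)
(292, 322, 206, 212) (np.float64(8.940186282918205), 170)
(292, 322, 212, 218) (np.float64(8.43751619065785), 171)
(298, 314, 190, 194) (np.float64(6.762900812513408), 58)
```

Big is sunk about 6.8 mm by the flat foot, the cleaner measure. Now I'll retreat and go to the mid bowl.

>>> {"api": "step_arm", "payload": {
  "steps": [
    [[0,0,0],[0,0,-0.2],0],
    [[0,0,0],[0,0,-0.6],0],
    [[0,0,0],[0,0,-0.6],0],
    [[0,0,0],[0,0,-0.6],0],
    [[0,0,0],[0,0,0],0]
  ]
}}

```text
t: 7.12
eef_pos: [623.1, 24.1, 272.9]
tcp_rot: [0.991, 0.133, 0.002, 0.001]
contact_force: [-0.2, -0.0, -0.5]
opening: 0.0
```

>>> {"api": "step_arm", "payload": {
  "steps": [
    [[0,0,0],[-0.15,-0.73,0],0],
    [[0,0,0],[-0.15,-0.73,0],0],
    [[0,0,0],[-0.15,-0.73,0],0],
    [[0,0,0],[-0.15,-0.73,0],0],
    [[0,0,0],[-0.15,-0.73,0],0],
    [[0,0,0],[-0.15,-0.73,0],0],
    [[0,0,0],[-0.15,-0.73,0],0],
    [[0,0,0],[-0.15,-0.73,0],0],
    [[0,0,0],[-0.15,-0.73,0],0],
    [[0,0,0],[-0.15,-0.73,0],0],
    [[0,0,0],[0,0,0],0],
    [[0,0,0],[0,0,0],0]
  ]
}}

```text
t: 8.62
eef_pos: [487.5, 289.7, 269.3]
tcp_rot: [0.991, 0.133, -0.001, 0.0]
contact_force: [0.8, -0.2, 0.1]
opening: -0.001
```

Run:
```python
from h import *
from rig import read_camera,ctrl
o=ctrl.observe();print(o["eef_pos"],o["joints"].round(2),o["tcp_rot"].round(4),o["contact_force"])
for n,b in (("side",(300,314,184,192)),("top",(303,311,178,186))):
    P0=cloud(n,np.load(n+"0.npz")["d"]);p,d=read_camera(n);P=cloud(n,d)
    cv2.imwrite(f"pics/{n}2.png",p)
    u0,u1,v0,v1=b;print(n,"big foot dz",np.nanmedian(P[v0:v1,u0:u1,2]-P0[v0:v1,u0:u1,2]),np.nanmedian(P0[v0:v1,u0:u1,2]))
```

```text
[487.53632463 289.65268848 269.29513824] [ 0.36  0.08  1.88 -0.    1.18  1.66] [ 9.912e-01  1.326e-01 -8.000e-04  4.000e-04] [ 0.7974931  -0.15352959  0.13540531]
side big foot dz 336.44764808190484 126.60515574649872
top big foot dz -8.52440215209981 126.43049449832495
```

View pics/side2.png

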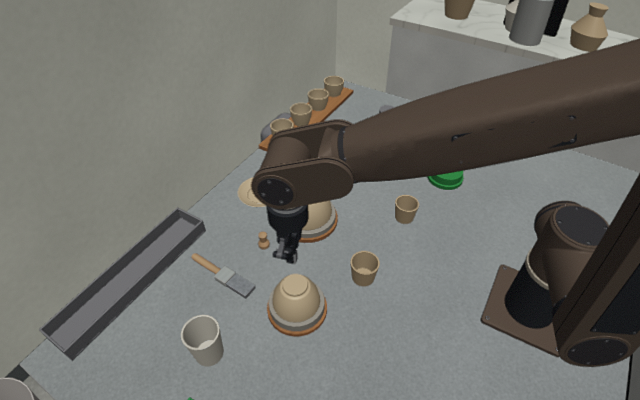

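The side view shows the gripper above the mid bowl, whose foot is at (296,284), and the big bowl upright behind it. The top depth gives 7–8.5 mm for the big bowl, so I'll aim slightly shallower here.

>>> {"api": "step_arm", "payload": {
  "steps": [
    [[0,0,0],[0,0,0.6],0],
    [[0,0,0],[0,0,0.6],0],
    [[0,0,0],[0,0,0.45],0],
    [[0,0,0],[0,0,0.25],0],
    [[0,0,0],[0,0,0.05],0],
    [[0,0,0],[0,0,0],0],
    [[0,0,0],[0,0,0],0]
  ]
}}

```text
t: 9.6
eef_pos: [488.2, 290.4, 193.3]
tcp_rot: [0.991, 0.133, 0.001, -0.0]
contact_force: [0.6, -0.3, -0.0]
opening: 0.0
```

>>> {"api": "step_arm", "payload": {
  "steps": [
    [[0,0,0],[0,0,0.05],0],
    [[0,0,0],[0,0,0.03],0],
    [[0,0,0],[0,0,0],0]
  ]
}}

```text
t: 9.98
eef_pos: [487.6, 290.1, 189.0]
tcp_rot: [0.991, 0.133, -0.0, 0.0]
contact_force: [0.2, -0.0, -0.1]
opening: -0.002
```

>>> {"api": "step_arm", "payload": {
  "steps": [
    [[0,0,0],[0,0,0.04],0],
    [[0,0,0],[0,0,0],0]
  ]
}}

```text
t: 10.22
eef_pos: [487.7, 290.1, 187.3]
tcp_rot: [0.991, 0.133, -0.0, 0.0]
contact_force: [0.6, -0.9, 0.5]
opening: -0.003
```

>>> {"api": "step_arm", "payload": {
  "steps": [
    [[0,0,0],[0,0,0.04],0],
    [[0,0,0],[0,0,0],0]
  ]
}}

```text
t: 10.48
eef_pos: [487.7, 290.1, 185.7]
tcp_rot: [0.991, 0.132, -0.0, 0.0]
contact_force: [-1.1, 0.3, -0.8]
opening: -0.006
```

>>> {"api": "step_arm", "payload": {
  "steps": [
    [[0,0,0],[0,0,0.025],0],
    [[0,0,0],[0,0,0],0]
  ]
}}

```text
t: 10.72
eef_pos: [487.7, 290.1, 184.8]
tcp_rot: [0.991, 0.133, -0.0, 0.0]
contact_force: [0.3, -0.1, 0.2]
opening: 0.004
```

>>> {"api": "step_arm", "payload": {
  "steps": [
    [[0,0,0],[0,0,0.025],0],
    [[0,0,0],[0,0,0],0]
  ]
}}

```text
t: 10.98
eef_pos: [487.9, 290.2, 184.5]
tcp_rot: [0.991, 0.133, 0.0, -0.0]
contact_force: [-0.4, -1.6, 4.5]
opening: 0.003
```

>>> {"api": "step_arm", "payload": {
  "steps": [
    [[0,0,0],[0,0,0.025],0],
    [[0,0,0],[0,0,0],0]
  ]
}}

```text
t: 11.22
eef_pos: [487.9, 290.2, 183.2]
tcp_rot: [0.991, 0.133, 0.0, -0.0]
contact_force: [-1.8, -0.3, 4.6]
opening: -0.003
```

Contact came at TCP z≈184.7, so I'll press on to about 178.5.

>>> {"api": "step_arm", "payload": {
  "steps": [
    [[0,0,0],[0,0,0.035],0],
    [[0,0,0],[0,0,0],0]
  ]
}}

```text
t: 11.48
eef_pos: [487.8, 290.2, 181.5]
tcp_rot: [0.991, 0.133, 0.0, -0.0]
contact_force: [-0.5, 0.3, 3.6]
opening: 0.002
```

>>> {"api": "step_arm", "payload": {
  "steps": [
    [[0,0,0],[0,0,0.035],0],
    [[0,0,0],[0,0,0],0]
  ]
}}

```text
t: 11.72
eef_pos: [487.8, 290.2, 180.0]
tcp_rot: [0.991, 0.132, 0.0, -0.0]
contact_force: [-1.1, -0.8, 2.8]
opening: -0.0
```

>>> {"api": "step_arm", "payload": {
  "steps": [
    [[0,0,0],[0,0,0.035],0],
    [[0,0,0],[0,0,0],0],
    [[0,0,0],[0,0,0],0]
  ]
}}

```text
t: 12.1
eef_pos: [487.8, 290.1, 178.6]
tcp_rot: [0.991, 0.132, 0.0, -0.0]
contact_force: [0.1, -0.8, 3.1]
opening: -0.001
```

>>> {"api": "step_arm", "payload": {
  "steps": [
    [[0,0,0],[0,0,-0.2],0],
    [[0,0,0],[0,0,-0.6],0],
    [[0,0,0],[0,0,-0.6],0],
    [[0,0,0],[0,0,-0.6],0],
    [[0,0,0],[0,0,-0.2],0],
    [[0,0,0],[0,0,0],0]
  ]
}}

```text
t: 12.85
eef_pos: [487.7, 290.1, 266.8]
tcp_rot: [0.991, 0.132, 0.0, -0.0]
contact_force: [-0.4, -0.4, -0.1]
opening: 0.002
```

>>> {"api": "step_arm", "payload": {
  "steps": [
    [[0,0,0],[-0.2,0.735,0],0],
    [[0,0,0],[-0.2,0.735,0],0],
    [[0,0,0],[-0.2,0.735,0],0],
    [[0,0,0],[-0.2,0.735,0],0],
    [[0,0,0],[-0.2,0.735,0],0],
    [[0,0,0],[-0.2,0.735,0],0],
    [[0,0,0],[-0.2,0.735,0],0],
    [[0,0,0],[-0.2,0.735,0],0],
    [[0,0,0],[-0.2,0.735,0],0],
    [[0,0,0],[-0.2,0.735,0],0]
  ]
}}

```text
t: 14.1
eef_pos: [487.0, -15.4, 265.0]
tcp_rot: [0.991, 0.133, -0.001, -0.001]
contact_force: [0.5, -0.2, 0.3]
opening: -0.003
```

>>> {"api": "step_arm", "payload": {
  "steps": [
    [[0,0,0],[-0.2,0.735,0],0],
    [[0,0,0],[-0.2,0.735,0],0],
    [[0,0,0],[-0.2,0.735,0],0],
    [[0,0,0],[-0.2,0.735,0],0],
    [[0,0,0],[-0.2,0.735,0],0],
    [[0,0,0],[-0.2,0.735,0],0],
    [[0,0,0],[-0.2,0.735,0],0],
    [[0,0,0],[-0.2,0.735,0],0],
    [[0,0,0],[-0.2,0.735,0],0],
    [[0,0,0],[-0.2,0.735,0],0],
    [[0,0,0],[0,0,0],0],
    [[0,0,0],[0,0,0],0]
  ]
}}

```text
t: 15.6
eef_pos: [487.4, -318.5, 265.3]
tcp_rot: [0.991, 0.132, -0.001, -0.001]
contact_force: [-0.2, 0.5, 0.2]
opening: 0.005
```

Run:
```python
from h import *
from rig import read_camera,ctrl
o=ctrl.observe();print(o["eef_pos"],o["joints"].round(2),o["contact_force"])
for n,bb in (("side",((300,314,184,192),(290,302,280,289))),("top",((303,311,178,186),(227,235,220,228)))):
    P0=cloud(n,np.load(n+"0.npz")["d"]);p,d=read_camera(n);P=cloud(n,d)
    cv2.imwrite(f"pics/{n}3.png",p)
    for b in bb:
        u0,u1,v0,v1=b;print(n,b,"dz",np.nanmedian(P[v0:v1,u0:u1,2]-P0[v0:v1,u0:u1,2]),np.nanmedian(P0[v0:v1,u0:u1,2]))
```

```text
[ 487.41082739 -318.46414337  265.34107311] [-0.75  0.12  1.84  0.    1.18  0.55] [-0.19275452  0.51696679  0.22654638]
side (300, 314, 184, 192) dz -7.442279395482956 126.60515574649872
side (290, 302, 280, 289) dz -6.108157753698606 113.45574394391264
top (303, 311, 178, 186) dz -9.294698888171979 126.43049449832495
top (227, 235, 220, 228) dz -4.905027243342147 111.24429821766864
```

View pics/side3.png

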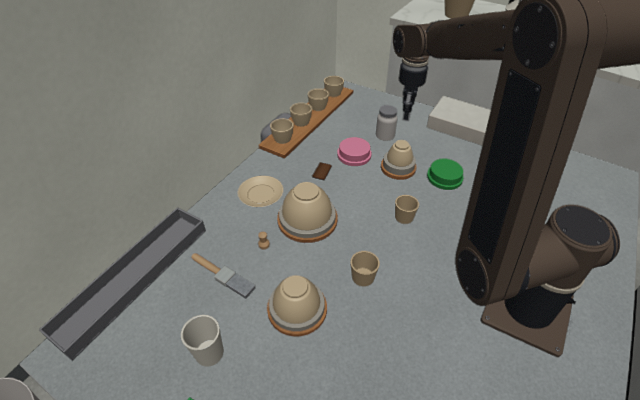

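The side view shows the big bowl sunk 7.4 mm and the mid bowl 6.1 mm, both upright and centred. The gripper is above the small bowl, whose foot is at (401,145). Contact should come near TCP z 172.7.

>>> {"api": "step_arm", "payload": {
  "steps": [
    [[0,0,0],[-0.02,0.06,0.6],0],
    [[0,0,0],[0,0,0.6],0],
    [[0,0,0],[0,0,0.5],0],
    [[0,0,0],[0,0,0.3],0],
    [[0,0,0],[0,0,0.1],0],
    [[0,0,0],[0,0,0],0],
    [[0,0,0],[0,0,0],0]
  ]
}}

```text
t: 16.58
eef_pos: [488.1, -322.2, 183.8]
tcp_rot: [0.991, 0.132, 0.001, 0.001]
contact_force: [0.0, 1.4, -0.2]
opening: 0.001
```

>>> {"api": "step_arm", "payload": {
  "steps": [
    [[0,0,0],[0,0,0.03],0],
    [[0,0,0],[0,0,0],0]
  ]
}}

```text
t: 16.82
eef_pos: [487.7, -321.9, 181.8]
tcp_rot: [0.991, 0.132, 0.0, 0.0]
contact_force: [0.5, 0.5, -0.0]
opening: -0.002
```

>>> {"api": "step_arm", "payload": {
  "steps": [
    [[0,0,0],[0,0,0.03],0],
    [[0,0,0],[0,0,0],0]
  ]
}}

```text
t: 17.08
eef_pos: [487.6, -321.7, 180.2]
tcp_rot: [0.991, 0.133, -0.0, -0.0]
contact_force: [-0.0, 0.4, 0.6]
opening: -0.002
```

>>> {"api": "step_arm", "payload": {
  "steps": [
    [[0,0,0],[0,0,0.06],0],
    [[0,0,0],[0,0,0.06],0],
    [[0,0,0],[0,0,0],0]
  ]
}}

```text
t: 17.45
eef_pos: [487.5, -321.6, 175.1]
tcp_rot: [0.991, 0.133, -0.0, -0.0]
contact_force: [0.0, -0.9, -1.0]
opening: 0.002
```

>>> {"api": "step_arm", "payload": {
  "steps": [
    [[0,0,0],[0,0,0.03],0],
    [[0,0,0],[0,0,0],0]
  ]
}}

```text
t: 17.7
eef_pos: [487.7, -321.7, 174.2]
tcp_rot: [0.991, 0.133, -0.0, -0.0]
contact_force: [-0.4, 0.1, 0.1]
opening: 0.003
```

>>> {"api": "step_arm", "payload": {
  "steps": [
    [[0,0,0],[0,0,0.03],0],
    [[0,0,0],[0,0,0],0]
  ]
}}

```text
t: 17.95
eef_pos: [487.6, -321.7, 173.0]
tcp_rot: [0.991, 0.133, -0.0, -0.0]
contact_force: [-0.4, -1.0, 0.4]
opening: 0.002
```

>>> {"api": "step_arm", "payload": {
  "steps": [
    [[0,0,0],[0,0,0.03],0],
    [[0,0,0],[0,0,0],0]
  ]
}}

```text
t: 18.2
eef_pos: [487.8, -321.9, 172.4]
tcp_rot: [0.991, 0.133, 0.0, 0.0]
contact_force: [-0.5, 2.0, 2.2]
opening: 0.002
```

Contact came at about 172.7, as expected. I'll press to about 166.5.

>>> {"api": "step_arm", "payload": {
  "steps": [
    [[0,0,0],[0,0,0.035],0],
    [[0,0,0],[0,0,0],0]
  ]
}}

```text
t: 18.45
eef_pos: [487.8, -321.9, 170.8]
tcp_rot: [0.991, 0.132, 0.0, 0.0]
contact_force: [-1.5, 0.7, 4.4]
opening: 0.001
```

>>> {"api": "step_arm", "payload": {
  "steps": [
    [[0,0,0],[0,0,0.035],0],
    [[0,0,0],[0,0,0],0]
  ]
}}

```text
t: 18.7
eef_pos: [487.8, -321.9, 169.1]
tcp_rot: [0.991, 0.132, 0.0, 0.0]
contact_force: [-1.5, -0.5, 4.4]
opening: -0.0
```

>>> {"api": "step_arm", "payload": {
  "steps": [
    [[0,0,0],[0,0,0.035],0],
    [[0,0,0],[0,0,0],0]
  ]
}}

```text
t: 18.95
eef_pos: [487.8, -321.9, 167.6]
tcp_rot: [0.991, 0.132, 0.0, 0.0]
contact_force: [-0.3, -0.1, 3.2]
opening: -0.001
```

>>> {"api": "step_arm", "payload": {
  "steps": [
    [[0,0,0],[0,0,0.03],0],
    [[0,0,0],[0,0,0],0],
    [[0,0,0],[0,0,0],0]
  ]
}}

```text
t: 19.32
eef_pos: [487.7, -321.8, 166.4]
tcp_rot: [0.991, 0.133, 0.0, 0.0]
contact_force: [-0.0, 0.1, 2.3]
opening: 0.001
```

>>> {"api": "step_arm", "payload": {
  "steps": [
    [[0,0,0],[0,0,-0.2],0],
    [[0,0,0],[0,0,-0.6],0],
    [[0,0,0],[0,0,-0.6],0],
    [[0,0,0],[0,0,-0.7],0],
    [[0,0,0],[0,0,-0.7],0],
    [[0,0,0],[0,0,-0.4],0],
    [[0,0,0],[0,0,0],0],
    [[0,0,0],[0,0,0],0]
  ]
}}

```text
t: 20.32
eef_pos: [487.2, -321.4, 293.0]
tcp_rot: [0.991, 0.132, -0.001, -0.001]
contact_force: [-0.2, -0.3, -0.4]
opening: 0.0
```

Run:
```python
from h import *
from rig import read_camera,ctrl
o=ctrl.observe();print(o["eef_pos"],o["contact_force"])
for n,bb in (("side",((300,314,184,192),(290,302,280,289),(397,406,142,148))),("top",((303,311,178,186),(227,235,220,228),(407,413,217,223)))):
    P0=cloud(n,np.load(n+"0.npz")["d"]);p,d=read_camera(n);P=cloud(n,d)
    cv2.imwrite(f"pics/{n}4.png",p)
    for b in bb:
        u0,u1,v0,v1=b;print(n,b,"dz",np.nanmedian(P[v0:v1,u0:u1,2]-P0[v0:v1,u0:u1,2]),np.nanmedian(P0[v0:v1,u0:u1,2]))
```

```text
[ 487.23017061 -321.36687112  292.97293941] [-0.24833009 -0.27349831 -0.39571699]
side (300, 314, 184, 192) dz -7.168368224603455 126.60515574649872
side (290, 302, 280, 289) dz -6.337039177100394 113.45574394391264
side (397, 406, 142, 148) dz -6.21992556967507 101.6656471067596
top (303, 311, 178, 186) dz -7.474684538721249 126.43049449832495
top (227, 235, 220, 228) dz -4.181358611181281 111.24429821766864
top (407, 413, 217, 223) dz 427.35780010491726 100.3870765839174
```

View pics/side4.png

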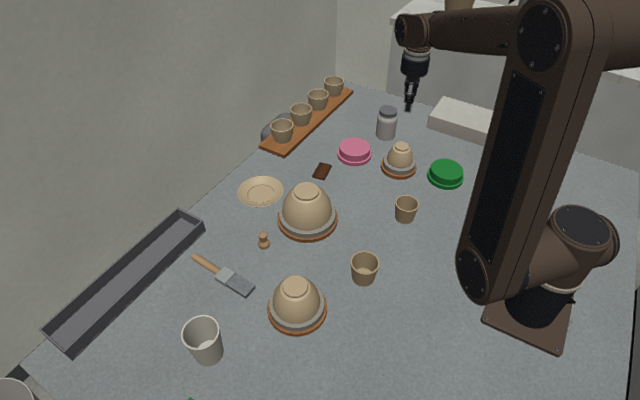

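The side view shows all three bowls upright and centred on their pads. The bystanders are where they were and the hand is well clear. I'll hand the job in.

```bash
python3 -c "
from rig import ctrl
print(ctrl.close_job())"
```

```text
the job is handed in; nothing more can be done
None
```

I pressed the big, then the mid, then the small bowl on its foot with shut fingers. Measured upward force stayed under about 5 N at the readings after each small step. I then raised the hand about 125 mm clear and handed the job in at about 20 s.

**Sinking:** my last side-view depth check gave about 7.2 mm (big), 6.3 mm (mid) and 6.2 mm (small). These agree with how far the tool travelled after contact: about 7, 6.1 and 6.3 mm.

**Position:** by eye in the last side picture the bowls are upright and centred and no bystander has moved; I did not measure these.

**Checks that disagreed:** the top camera's depth is noisier. It gave 7.5–9.3 mm for the big bowl and 4.2–4.9 mm for the mid one, and its view of the small foot was blocked by the arm. An early estimate from the big bowl's sloped side read about 8–9 mm; I gave it less weight than the flat foot, which read 6.8 mm at that point. All of these readings lie between 3 mm and the 12 mm stop, but the highest ones for the big bowl and the lowest for the mid bowl fall outside the 5–8 mm range.

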